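# Start a coach screw in the pottery's shelf board

### The job

The steel bracket is to be screwed to the upturned shelf board: one of its two coach screws is home, the other only stands in its pilot hole. With the T-handle socket wrench from the wooden stand, fit the socket over the standing screw's head and turn it clockwise by at least half a turn while pressing down firmly all the time, so that it cuts its first thread and neither spins without biting nor is rammed straight in. Then stand the wrench back in its hole in the stand, let go, and leave everything else where it is.

Things in the scene. Friction and masses are not known exactly. Their poses are not given: they have to be found in the camera images.
- driver_grip (a point): Centre of the loose T-handle socket wrench's cross grip, half-way up. The wrench stands upright in the stand's hole, socket down. Black grip bar 94 mm long (along this point's x), 22 mm wide (y), 24 mm high; z points up the wrench. The socket's open end lies 130 mm below. With the screw's head fully inside, this point is 104 mm above the top of the head.
- screw_hole (a point): Centre of the upper face of the flat washer (21 mm wide, 2 mm thick) through which the standing coach screw stands upright in its pilot hole; z up. The hex head, 17 mm across flats and 7 mm high on a 10 mm shank, is right above: its top is 33 to 55 mm above this point (hammered in more or less, not given: feel for it). At the start the head's corners lie along x and every 60 degrees from it.
- screw_turn (a joint): How far the standing screw has been turned clockwise (seen from above), rad, 0 at the start. Turning takes about 0.15 N m. The thread's pitch is 4.5 mm a turn: biting, it goes down 0.72 mm a radian.
- screw_slip (a joint): How far the screw has gone down more (+) or less (-) than pitch times turn, m; 0 while it bites. Turned with under about 11 N downward force it spins in place (-); over about 19 N it is rammed in, turned or not (+); in between it follows its pitch. Turning it back with the socket on also tears the thread (+). The hole is spoilt beyond 0.6 mm either way.
- stand_hole (a point): Centre of the mouth of the wooden stand's round hole for the wrench: 33 mm diameter, 35 mm deep, upright, in the middle of the stand's top (fixed block, 130 x 90 x 45 mm high, long side along x). Two drill bits, at most 35 mm high, stand 43 mm off at -x. Put back, the wrench rests on the hole's floor and driver_grip is 95 mm above this point.
- bracket: Black steel angle bracket, fixed, of 40 x 5 mm strap: arm 190 mm along its x axis flat on the shelf board, leg 130 mm high upright at its origin (x = 0, the end nearer to the robot). Origin on the board's top face. The two screws stand on its arm at x = 85 mm and x = 155 mm, either way round.
- shelf_board: Wooden shelf board lying on the bench, 200 x 560 x 38 mm high, fixed; origin under its middle, long side along y. At y = +220 mm it carries a second, finished bracket like the first, its leg and screws too.
- wrench: Bystander: flat steel wrench, 160 mm, lying on the shelf board.
- tape_rule: Bystander: tape rule, 62 x 34 x 58 mm, standing on the shelf board between the brackets.
- hammer: Bystander: hammer, 220 mm, lying on the bench on the left near the robot.
- screw_tin: Bystander: round tin with spare screws, 84 mm diameter, 50 mm high, on the right.
- pitcher: Bystander: grey clay pitcher, 205 mm high, on the left.
- flask: Bystander: grey clay bottle jug, 190 mm high, to the right behind the shelf board.
- bowl: Bystander: red clay bowl, 120 mm wide, 55 mm high, beyond the shelf board.
- driver: The T-handle wrench as a whole, about 0.28 kg; origin in the middle of the socket's open lower end, axes as driver_grip's. Below the grip a 10 mm steel shaft, then a round socket, 27.6 mm diameter, 40 mm high. Its hexagon is 18 mm across flats, 26 mm deep, the first 2.5 mm flared out to about 22 mm; its corners lie along x and every 60 degrees from it.

How it is judged:
By the outcome, as a careful person would: the job done as asked, in the order asked, and still so for the second after the job is handed in, with the robot touching nothing.
It also fails if it takes over 72 s, if anything falls off the work surface, if the arm or the gripper's body presses on something with over 40 N, if the wrist force passes 120 N, or if a joint passes its speed limit or range.

### The arm

A 6-joint arm with a two-finger parallel gripper is mounted at the origin on the work surface. World frame = base frame: x ahead of the robot, y to its left, z up, the work surface at z = 0. Lengths are in m, angles in rad, forces in N, time in s.
With the tool pointing down it reaches from about 0.25 to 0.725 m from the base axis. Payload 4 kg.
Tool frame: the origin (TCP) lies midway between the tips of the shut fingers; the grasp point (between the pads) lies 19 mm behind it (bot.pinch_z is the distance from the TCP to the grasp point, in m); z points along the fingers, x is the direction in which the jaws open and shut, and the axes are right-handed (so a half turn about z gives the same grasp; the last joint's range is limited). The gripper opens to 85 mm and grips with 20 to 120 N. Pads are 22 mm wide; open, the fingers measure 114 mm over their backs; the gripper's body (76 mm by 85 mm) begins 54 mm behind the grasp point. The pads swing forward as they close: fully open they stand 13 mm farther back than shut.
Start: joints at [-1.224, 0.241, 0.005, 1.335, 0, 1.571], TCP at [0.17, -0.47, 0.231] pointing down, gripper open.
Joint ranges: [-2.72, 2.72], [-1.05, 1.87], [-1.09, 1.28], [-1.99, 2.15], [-1.42, 1.44], [-3.14, 3.14]. Speed limits (rad/s): [2.79, 2.79, 3.14, 3.14, 3.14, 3.14].

### API

Orientations are given as a unit quaternion [x, y, z, w].
In Python, from cell import bot, eyes, order, spotter gives the robot as it stands.
- The arm moves only by the tool drive_tool, never from a script. Its argument "targets" is a list of rows, each an object with "hand": the finger opening in mm, from 0 to 85.4; "linear": the shift along the tool's x, y, z in mm, a list of three; "yaw": the turn about the tool's z in degrees. A call has 1 to 12 rows; each row is the pose to reach, as a shift and turn from the pose measured when the call began, along the tool's axes at that moment; what a row does not reach only later rows make up. A row lasts 1/10 s, in which the tool goes at most 50 mm and 8.59 degrees, less where a joint would pass 70% of its speed; a pose out of reach is approached as far as the arm can. A call with a gripper value outside its range is refused whole. The fingers move at their own pace and stop on an object; the grip force is fixed at half the most. Time passes only in rows, so rows that repeat a pose let the fingers close. It gives the time, the measured TCP pose, the force and the opening at its end, in the units of the state.
- bot.sense(): the state, without advancing time (a new reading comes with each control period).
- eyes.camera(name): name is "side" or "top" or "wrist"; returns (picture, depth): 384x512x3 uint8, blue, green, red; 384x512 float32, m along the optical axis (not along the pixel's ray), 0 where there is no reading.
- eyes.camera_model(name): a dict with "mtx" (3x3 intrinsics, pixels), "view" (4x4, takes a point from world to camera coordinates); the wrist camera has in their place "hand_eye" (4x4, takes a point from camera to tool coordinates, whose origin is the TCP and whose axes are the tool frame's). Camera axes: x right, y down, z forward; pixel columns grow to the right and rows downward; lengths in m; the calibration is good to about 2 mm. A picture is of the moment at which its call begins: read the wrist's pose just before it. camera_model takes no time and is no camera call.
- order.hand_in(): hands the job in, once; it reports no verdict.
Trained networks look in the newest picture that a camera, given by its name, has taken for a name from the list of things; names that differ only in an ending like _2 or _b are one class to them, and where a whole thing is asked for, a point or a joint stands for the part that bears it (a point fixed in the world has none). Each returns a list of dicts, best first, with "p" (0 to 1); they miss things now and then, are a little off and sometimes report something else, mostly with a low value. They report only what shows in the picture. A call takes as long as a camera call.
- spotter.recognise(camera, name): "bbox" ([left, top, right, bottom] in pixels, round what is visible of it).
- spotter.regions_of(camera, name): "pixels" (384x512 bool, what is visible of it) and "bbox" ([left, top, right, bottom] in pixels, round what is visible of it).
- spotter.landmark_of(camera, name): "xy" ([column, row] in pixels: a listed point, or the origin of a listed thing).
The state is a dict: "time_s": time; "q": joint angles; "joint_velocities": joint speeds; "effort": joint torques, N m; "tool_pos": TCP position; "eef_rot": TCP orientation; "ft_force": force on the tool from outside, world axes, zero at the start; "wrist_torque": the same for the moment, N m; "width": finger opening in m.
Only numpy, scipy, OpenCV 4.12 (cv2) and the standard library are available. Lean on these libraries where they do the work, as an engineer would, in place of code of your own. Each camera call takes 0.05 s, during which the arm holds its last target. There are 200 camera calls.

## Working session

There is one attempt and no reset: what is moved stays moved. The work goes in short steps, Python scripts to look and compute and a tool call to move; the robot and the scene stay as the last step left them, time stands still between calls to the robot, and variables do not carry over. Pictures are saved under pics/ and viewed, about 8 in all and at most 12, crops included, and the job is handed in when it is done.

Besides the shell and the picture viewer there is one more tool, called after "Emit:" in YAML: its name, and indented under it one key for each argument. drive_tool: Moves the arm, as the interface text tells. Its arguments: {"type":"object","properties":{"targets":{"type":"array"}},"required":["targets"]}

```bash
ls; mkdir -p pics; cat > h.py <<'E'
import numpy as np, cv2
from scipy.spatial.transform import Rotation as R
from cell import bot, eyes, order, spotter
def shot(cam,fn=None):
    s=bot.sense(); im,d=eyes.camera(cam); m=eyes.camera_model(cam)
    if cam=='wrist':
        T=np.eye(4);T[:3,:3]=R.from_quat(s['eef_rot']).as_matrix();T[:3,3]=s['tool_pos']
        c2w=T@np.array(m['hand_eye'])
    else: c2w=np.linalg.inv(np.array(m['view']))
    if fn: cv2.imwrite(fn,im)
    return im,d,np.array(m['mtx']),c2w
def ray(K,c2w,uv):
    r=c2w[:3,:3]@np.linalg.inv(K)@np.array([uv[0],uv[1],1.]); return c2w[:3,3],r
def onz(K,c2w,uv,z):
    o,r=ray(K,c2w,uv); return o+r*(z-o[2])/r[2]
def ondepth(K,c2w,uv,d):
    o,r=ray(K,c2w,uv); return o+r*d
def proj(K,c2w,p):
    q=np.linalg.inv(c2w)@np.append(p,1); q=K@q[:3]; return q[:2]/q[2]
def cloud(d,K,c2w,mask=None):
    v,u=np.nonzero((d>0)&(mask if mask is not None else True))
    z=d[v,u]; p=np.linalg.inv(K)@np.vstack([u,v,np.ones_like(u)])*z
    return (c2w[:3,:3]@p).T+c2w[:3,3],u,v
E
python3 - <<'E'
from h import *
np.set_printoptions(precision=4,suppress=True)
s=bot.sense();print(s['tool_pos'],s['eef_rot'],s['width'],bot.pinch_z)
for c in ('top','side'):
    im,d,K,C=shot(c,f'pics/{c}0.png'); print(c,C[:3,3],C[:3,2])
    for n in ('driver_grip','screw_hole','stand_hole','bracket','driver'):
        for r in spotter.landmark_of(c,n)[:2]:
            u,v=map(int,r['xy']); dd=d[min(max(v,0),383),min(max(u,0),511)]
            print(n,r['p'],r['xy'],dd,ondepth(K,C,r['xy'],dd))
E
```

```text
pics
[ 0.1697 -0.4697  0.2304] [ 0.8185 -0.5745 -0.0009 -0.0006] 0.08540075157008445 0.0187
top [0.282  0.084  1.4608] [ 0.1816 -0.0214 -0.9831]
driver_grip 0.81 [406.8, 199.0] 1.3386734 [ 0.5101 -0.4017  0.1519]
stand_hole 0.8 [395.6, 207.5] 1.4335706 [ 0.4984 -0.3999  0.0531]
bracket 0.89 [243.8, 221.2] 1.4610162 [0.4517 0.0975 0.0058]
driver 0.74 [389.7, 203.1] 1.4442898 [ 0.5141 -0.3838  0.0448]
driver 0.36 [183.7, 259.0] 1.4131436 [0.3237 0.2894 0.0267]
side [0.4986 0.809  0.9815] [ 0.0257 -0.6512 -0.7584]
driver_grip 0.81 [263.6, 89.2] 1.4246557 [ 0.5145 -0.4089  0.1494]
driver_grip 0.52 [250.5, 259.9] 1.0511343 [0.533  0.2431 0.0827]
screw_hole 0.58 [225.1, 224.8] 1.1544951 [0.6103 0.1152 0.0589]
stand_hole 0.77 [260.5, 112.2] 1.5112641 [ 0.5247 -0.4183  0.0437]
bracket 0.69 [277.9, 227.5] 1.1690513 [0.4612 0.1069 0.0417]
driver 0.78 [260.5, 122.3] 1.47822 [ 0.5233 -0.3639  0.0405]
```

View pics/top0.png

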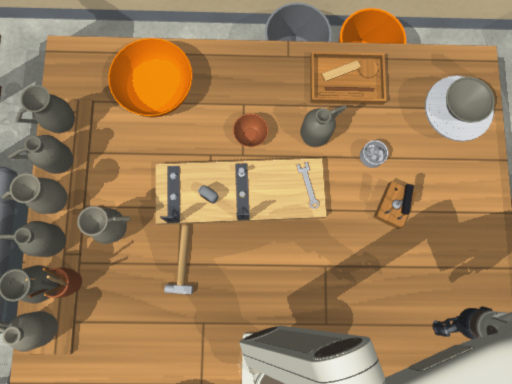

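View pics/side0.png

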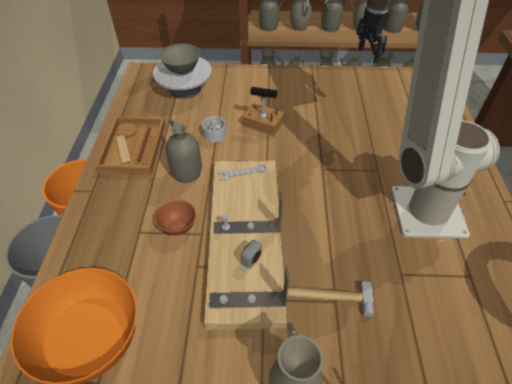

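Top: the stand is at (397,205) with the wrench grip from (408,185) to (403,213). The middle bracket runs (241,165)–(242,220), with its screw heads at (241,172) and (242,187). Side: the far screw at (225,222) stands proud. Next I'll measure these from depth.

```bash
python3 - <<'E'
from h import *
np.set_printoptions(precision=4,suppress=True)
im,d,K,C=shot('top')
P,u,v=cloud(d,K,C)
def rect(m,t):
    q=P[m]; print(t,len(q), q.mean(0), cv2.minAreaRect((q[:,:2]*1000).astype(np.float32)))
near=np.hypot(P[:,0]-.51,P[:,1]+.4)<.09
rect(near&(P[:,2]>.135)&(P[:,2]<.165),'grip'); rect(near&(abs(P[:,2]-.045)<.007),'stand')
rect((abs(P[:,0]-.55)<.15)&(abs(P[:,1]-.1)<.4)&(abs(P[:,2]-.038)<.009),'board')
b=(abs(P[:,0]-.57)<.2)&(abs(P[:,1]-.1)<.06)
rect(b&(P[:,2]>.06)&(P[:,2]<.12)&(P[:,0]>.52),'screw')
rect(b&(P[:,2]>.12)&(P[:,0]<.53),'leg')
for r in spotter.regions_of('top','bracket'): 
    q,_,_=cloud(d,K,C,r['pixels']); q=q[(q[:,2]<.06)&(q[:,2]>.03)];print('br',r['p'],q.mean(0),cv2.minAreaRect((q[:,:2]*1000).astype(np.float32)))
print(eyes.camera_model('wrist'))
E
```

```text
grip 253 [ 0.5102 -0.4031  0.15  ] ((512.0177001953125, -404.6159973144531), (25.16783905029297, 94.82267761230469), 78.0721664428711)
stand 788 [ 0.5088 -0.3952  0.0448] ((511.8149719238281, -405.8595275878906), (92.81786346435547, 131.2460479736328), 65.40394592285156)
board 9342 [0.5514 0.1095 0.0381] ((553.3545532226562, 92.1978759765625), (222.41297912597656, 806.680419921875), 5.512279033660889)
screw 28 [0.6097 0.1064 0.0887] ((657.2071533203125, 81.00250244140625), (18.119365692138672, 133.13099670410156), 61.15991973876953)
leg 47 [0.4538 0.1005 0.1561] ((454.6640319824219, 102.05741882324219), (5.5499444007873535, 36.626312255859375), 3.732126474380493)
br 0.74 [0.4043 0.4854 0.0465] ((403.5907897949219, 486.7321472167969), (13.12525463104248, 63.6818733215332), 64.13080596923828)
br 0.63 [0.5545 0.1066 0.0429] ((546.2213745117188, 106.05955505371094), (187.96022033691406, 40.4506950378418), 2.6737239360809326)
{'mtx': array([[297.4295,   0.    , 258.0273],
       [  0.    , 297.4295, 191.7035],
       [  0.    ,   0.    ,   1.    ]]), 'hand_eye': array([[ 1.    , -0.0016, -0.0006, -0.0004],
       [ 0.0018,  0.9496,  0.3134, -0.0811],
       [ 0.0001, -0.3134,  0.9496, -0.1436],
       [ 0.    ,  0.    ,  0.    ,  1.    ]])}
```

Emit:
drive_tool:
  targets:
    - {"hand": 85, "linear": [6, -48, 0], "yaw": 0}
    - {"hand": 85, "linear": [12, -96, 0], "yaw": 0}
    - {"hand": 85, "linear": [20, -144, -20], "yaw": 0}
    - {"hand": 85, "linear": [26, -190, -40], "yaw": 0}
    - {"hand": 85, "linear": [32, -235, -60], "yaw": 0}
    - {"hand": 85, "linear": [38, -270, -60], "yaw": 0}
    - {"hand": 85, "linear": [40, -290, -60], "yaw": 0}
    - {"hand": 85, "linear": [40, -290, -60], "yaw": 0}

```text
time_s: 1.5
tool_pos: [0.4591, -0.408, 0.2904]
eef_rot: [0.82, -0.573, -0.0, -0.0]
ft_force: [-0.7, -0.7, -0.1]
width: 0.085
```

```bash
python3 - <<'E'
from h import *
np.set_printoptions(precision=4,suppress=True)
im,d,K,C=shot('wrist','pics/w1.png')
P,u,v=cloud(d,K,C)
near=np.hypot(P[:,0]-.51,P[:,1]+.4)<.1
for lo,hi,t in ((.135,.165,'grip'),(.038,.052,'stand')):
    m=near&(P[:,2]>lo)&(P[:,2]<hi); q=P[m]; print(t,len(q),q.mean(0),np.percentile(q[:,2],[5,50,95]),cv2.minAreaRect((q[:,:2]*1000).astype(np.float32)))
for n in ('driver_grip','stand_hole'):
    for r in spotter.landmark_of('wrist',n)[:1]: print(n,r, onz(K,C,r['xy'],.14 if n[0]=='d' else .045))
s=bot.sense();print(s['q'],s['ft_force'])
E
```

```text
grip 2470 [ 0.5183 -0.4054  0.1522] [0.1493 0.1527 0.154 ] ((515.8915405273438, -405.7771911621094), (22.23250961303711, 93.97137451171875), 78.59100341796875)
stand 4918 [ 0.5225 -0.4017  0.0459] [0.0445 0.0458 0.0473] ((516.0904541015625, -405.986572265625), (90.250244140625, 130.2545623779297), 65.05961608886719)
driver_grip {'xy': [275.3, 120.4], 'p': 0.59} [ 0.5177 -0.4037  0.14  ]
stand_hole {'xy': [269.2, 113.7], 'p': 0.6} [ 0.5172 -0.4011  0.045 ]
[-0.7318  0.466   0.4827  1.5885 -0.0005  2.0633] [ 0.4631 -0.2273 -0.0792]
```

View pics/w1.png

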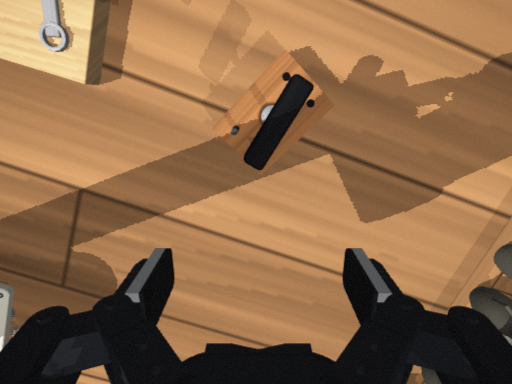

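Wrist view: grip bar from (300,80) to (257,165), stand around it with its centre near (272,112). The rectangle fits agree: grip and stand centre at (0.516,-0.406), long axis of the grip at −11.4°. I'll grasp with the last joint turned so the later clockwise turn has room.

Emit:
drive_tool:
  targets:
    - {"hand": 85, "linear": [9, -27, 0], "yaw": -8.5}
    - {"hand": 85, "linear": [17.7, -54, 0], "yaw": -17}
    - {"hand": 85, "linear": [17.7, -54, 0], "yaw": -25.5}
    - {"hand": 85, "linear": [17.7, -54, 10], "yaw": -34}
    - {"hand": 85, "linear": [17.7, -54, 20], "yaw": -42.5}
    - {"hand": 85, "linear": [17.7, -54, 30], "yaw": -51}
    - {"hand": 85, "linear": [17.7, -54, 40], "yaw": -59.5}
    - {"hand": 85, "linear": [17.7, -54, 50], "yaw": -68}
    - {"hand": 85, "linear": [17.7, -54, 60], "yaw": -76.5}
    - {"hand": 85, "linear": [17.7, -54, 70], "yaw": -85}
    - {"hand": 85, "linear": [17.7, -54, 70], "yaw": -93.5}
    - {"hand": 85, "linear": [17.7, -54, 70], "yaw": -102}

```text
time_s: 2.85
tool_pos: [0.5103, -0.4084, 0.2208]
eef_rot: [0.961, 0.276, -0.001, -0.001]
ft_force: [-0.1, 0.1, -0.7]
width: 0.085
```

Emit:
drive_tool:
  targets:
    - {"hand": 85, "linear": [0, 0, 0], "yaw": -8.5}
    - {"hand": 85, "linear": [0, 0, 0], "yaw": -17}
    - {"hand": 85, "linear": [0, 0, 0], "yaw": -25.5}
    - {"hand": 85, "linear": [0, 0, 0], "yaw": -34}
    - {"hand": 85, "linear": [0, 0, 0], "yaw": -42.5}
    - {"hand": 85, "linear": [0, 0, 0], "yaw": -46.5}
    - {"hand": 85, "linear": [0, 0, 0], "yaw": -46.5}

```text
time_s: 3.55
tool_pos: [0.5088, -0.4094, 0.2212]
eef_rot: [0.775, 0.632, -0.001, -0.001]
ft_force: [0.2, 0.9, -0.4]
width: 0.0852
```

```bash
python3 - <<'E'
from h import *
np.set_printoptions(precision=4,suppress=True)
im,d,K,C=shot('wrist','pics/w2.png')
P,u,v=cloud(d,K,C)
near=np.hypot(P[:,0]-.51,P[:,1]+.4)<.09
m=near&(P[:,2]>.135)&(P[:,2]<.165); q=P[m]; print(len(q),np.percentile(q[:,2],[5,50,95]),cv2.minAreaRect((q[:,:2]*1000).astype(np.float32)))
s=bot.sense();print(s['q'],s['ft_force'],s['tool_pos']); r=R.from_quat(s['eef_rot']).as_matrix();print(np.degrees(np.arctan2(r[1,0],r[0,0])),r[:,2])
E
```

```text
3261 [0.1497 0.1528 0.154 ] ((514.827392578125, -405.14410400390625), (21.975982666015625, 93.22846984863281), 78.50973510742188)
[-0.6768  0.5642  0.4633  1.4721 -0.0009 -0.4737] [-0.2011  0.2034  0.4397] [ 0.509  -0.4092  0.2212]
78.36440155615975 [-0.0022  0.0007 -1.    ]
```

Emit:
drive_tool:
  targets:
    - {"hand": 85, "linear": [5, 5, 10], "yaw": 0}
    - {"hand": 85, "linear": [5, 5, 25], "yaw": 0}
    - {"hand": 85, "linear": [5, 5, 35], "yaw": 0}
    - {"hand": 85, "linear": [5, 5, 35], "yaw": 0}
    - {"hand": 85, "linear": [5, 5, 35], "yaw": 0}

```text
time_s: 4.1
tool_pos: [0.5147, -0.4051, 0.1858]
eef_rot: [0.775, 0.632, -0.001, -0.001]
ft_force: [-0.6, -0.6, 0.8]
width: 0.085
```

Well centred; descend and grip.

Emit:
drive_tool:
  targets:
    - {"hand": 85, "linear": [0, 0, 20], "yaw": 0}
    - {"hand": 85, "linear": [0, 0, 40], "yaw": 0}
    - {"hand": 85, "linear": [0, 0, 55], "yaw": 0}
    - {"hand": 85, "linear": [0, 0, 67], "yaw": 0}
    - {"hand": 85, "linear": [0, 0, 67], "yaw": 0}
    - {"hand": 50, "linear": [0, 0, 67], "yaw": 0}
    - {"hand": 18, "linear": [0, 0, 67], "yaw": 0}
    - {"hand": 10, "linear": [0, 0, 67], "yaw": 0}
    - {"hand": 10, "linear": [0, 0, 67], "yaw": 0}
    - {"hand": 10, "linear": [0, 0, 67], "yaw": 0}
    - {"hand": 10, "linear": [0, 0, 67], "yaw": 0}
    - {"hand": 10, "linear": [0, 0, 67], "yaw": 0}

```text
time_s: 5.3
tool_pos: [0.5147, -0.4056, 0.1196]
eef_rot: [0.775, 0.632, -0.001, -0.001]
ft_force: [-1.0, -0.1, 4.4]
width: 0.0215
```

Emit:
drive_tool:
  targets:
    - {"hand": 10, "linear": [0, 0, 0], "yaw": 0}
    - {"hand": 10, "linear": [0, 0, 0], "yaw": 0}
    - {"hand": 10, "linear": [0, 0, -10], "yaw": 0}
    - {"hand": 10, "linear": [0, 0, -25], "yaw": 0}
    - {"hand": 10, "linear": [0, 0, -50], "yaw": 0}
    - {"hand": 10, "linear": [0, 0, -90], "yaw": 0}
    - {"hand": 10, "linear": [0, 0, -130], "yaw": 0}
    - {"hand": 10, "linear": [0, 0, -150], "yaw": 0}
    - {"hand": 10, "linear": [0, 0, -150], "yaw": 0}

```text
time_s: 6.2
tool_pos: [0.5163, -0.4063, 0.2736]
eef_rot: [0.775, 0.632, 0.0, 0.003]
ft_force: [0.1, -0.2, -2.7]
width: 0.0214
```

```bash
python3 - <<'E'
from h import *
np.set_printoptions(precision=4,suppress=True)
im,d,K,C=shot('wrist','pics/w3.png')
s=bot.sense();print(s['q'],s['ft_force'],s['tool_pos'],s['width'],s['wrist_torque'])
P,u,v=cloud(d,K,C); p=P-s['tool_pos']
m=(np.hypot(p[:,0],p[:,1])<.1)&(p[:,2]>-.05)&(p[:,2]<.06);print(m.sum())
E
```

```text
[-0.6663  0.5664  0.5934  1.5971 -0.0009 -0.4629] [ 0.1821  0.4718 -3.4346] [ 0.5155 -0.4057  0.2706] 0.021505806709494965 [0.0095 0.0182 0.003 ]
16320
```

Emit:
drive_tool:
  targets:
    - {"hand": 10, "linear": [10, -1, -5], "yaw": -4}
    - {"hand": 10, "linear": [30, -3, -10], "yaw": -11}
    - {"hand": 10, "linear": [60, -6, -15], "yaw": -19}
    - {"hand": 10, "linear": [95, -10, -15], "yaw": -27}
    - {"hand": 10, "linear": [130, -14, -15], "yaw": -35}
    - {"hand": 10, "linear": [165, -17, -15], "yaw": -43}
    - {"hand": 10, "linear": [200, -21, -15], "yaw": -51}
    - {"hand": 10, "linear": [235, -25, -15], "yaw": -59}
    - {"hand": 10, "linear": [270, -29, -15], "yaw": -67}
    - {"hand": 10, "linear": [300, -32, -15], "yaw": -75}
    - {"hand": 10, "linear": [320, -34, -15], "yaw": -81}
    - {"hand": 10, "linear": [330, -35, -15], "yaw": -84}

```text
time_s: 7.45
tool_pos: [0.5465, -0.073, 0.2821]
eef_rot: [0.151, 0.989, -0.0, -0.003]
ft_force: [0.1, -0.4, -3.1]
width: 0.0207
```

Emit:
drive_tool:
  targets:
    - {"hand": 10, "linear": [2, 10, 0], "yaw": -5}
    - {"hand": 10, "linear": [7, 35, 0], "yaw": -12}
    - {"hand": 10, "linear": [14, 70, 0], "yaw": -20}
    - {"hand": 10, "linear": [22, 105, 0], "yaw": -28}
    - {"hand": 10, "linear": [30, 145, 0], "yaw": -36}
    - {"hand": 10, "linear": [38, 185, 0], "yaw": -44}
    - {"hand": 10, "linear": [45, 215, 0], "yaw": -49}
    - {"hand": 10, "linear": [48, 232, 0], "yaw": -50.4}
    - {"hand": 10, "linear": [49, 237, 0], "yaw": -50.4}
    - {"hand": 10, "linear": [49, 237, 0], "yaw": -50.4}
    - {"hand": 10, "linear": [49, 237, 0], "yaw": -50.4}

```text
time_s: 8.55
tool_pos: [0.5702, 0.1664, 0.2815]
eef_rot: [-0.284, 0.959, 0.001, -0.003]
ft_force: [0.8, -0.7, -2.7]
width: 0.0209
```

```bash
python3 - <<'E'
from h import *
np.set_printoptions(precision=4,suppress=True)
im,d,K,C=shot('wrist','pics/w4.png')
s=bot.sense();print(s['q'],s['ft_force'],s['tool_pos'],s['eef_rot'],s['width'])
P,u,v=cloud(d,K,C)
near=(np.hypot(P[:,0]-.609,P[:,1]-.108)<.035)
for lo in np.arange(.036,.12,.004): print(round(lo,3),(near&(P[:,2]>lo)&(P[:,2]<lo+.004)).sum(),end=' ')
for n in ('screw_hole','screw_turn'):
    for r in (spotter.landmark_of if n[-1]=='e' else spotter.recognise)('wrist',n)[:2]: print(n,r)
print(proj(K,C,[.609,.108,.045]),proj(K,C,[.609,.108,.09]))
c=im[0:200,150:400]; cv2.imwrite('pics/w4c.png',np.hstack([cv2.resize(im,(400,300)),cv2.resize(c,(375,300),interpolation=cv2.INTER_CUBIC)]))
E
```

```text
[ 0.2829  0.4288  0.4016  1.55    0.0014 -1.8625] [ 0.8047  0.0246 -3.4149] [0.5703 0.1662 0.2818] [-0.2833  0.959   0.0007 -0.0032] 0.021080494680259035
0.036 736 0.04 969 0.044 689 0.048 0 0.052 0 0.056 0 0.06 0 0.064 0 0.068 0 0.072 0 0.076 0 0.08 0 0.084 0 0.088 82 0.092 143 0.096 0 0.1 0 0.104 0 0.108 0 0.112 0 0.116 0 screw_hole {'xy': [253.9, 103.7], 'p': 0.43}
screw_turn {'bbox': [244.3, 93.9, 264.0, 113.8], 'p': 0.76}
[256.7242 101.5334] [256.7938 102.7551]
```

View pics/w4c.png

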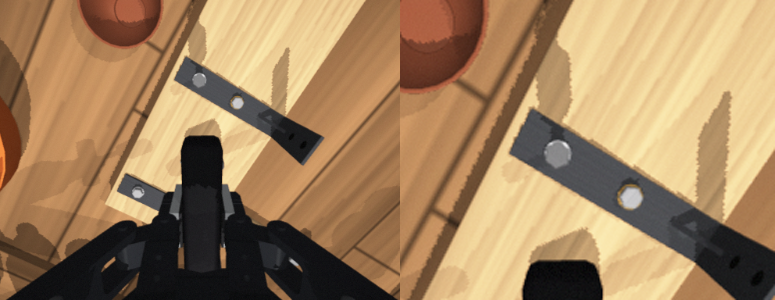

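The head at (254,103) is viewed nearly straight from above, so I'll fit a hexagon to it.

```bash
cat > hexfit.py <<'E'
from h import *
from scipy.optimize import minimize
np.set_printoptions(precision=4,suppress=True)
ims=[]
for i in range(4): im,d,K,C=shot('wrist'); ims.append(im.astype(float)); 
g=cv2.GaussianBlur(np.mean(ims,0).astype(np.float32),(0,0),.5)
P,u,v=cloud(d,K,C)
m=(np.hypot(P[:,0]-.609,P[:,1]-.108)<.03)&(P[:,2]>.075)&(P[:,2]<.115)
q=P[m]; zt=np.median(q[:,2]); print('n',m.sum(),'ztop',zt,np.percentile(q[:,2],[5,95]),'depth centre',cv2.minAreaRect((q[:,:2]*1000).astype(np.float32)), q.mean(0))
# rectify to metric patch 0.25mm
N=160; s=.00025; c0=np.array([.609,.108])
xs=(np.arange(N)-N/2)*s; X,Y=np.meshgrid(xs+c0[0],xs+c0[1])
pts=np.stack([X,Y,np.full_like(X,zt),np.ones_like(X)],-1)@np.linalg.inv(C).T
uv=pts[...,:3]@K.T; uv=(uv[...,:2]/uv[...,2:]).astype(np.float32)
patch=cv2.remap(g,uv[...,0],uv[...,1],cv2.INTER_CUBIC)
L=patch.mean(-1)
def ap(cx,cy,th):
    x=X-cx;y=Y-cy
    return np.max([abs(x*np.cos(th+np.pi/6+k*np.pi/3)+y*np.sin(th+np.pi/6+k*np.pi/3)) for k in range(3)],0)
def cost(p):
    a=ap(p[0],p[1],p[2]); w=1/(1+np.exp((a-.0085)/.0004)); ok=a<.0125
    A=np.stack([w[ok],np.ones(ok.sum())],1); r=np.linalg.lstsq(A,L[ok],rcond=None)[1]; return r[0]/ok.sum()
res=[]
for t in np.radians(range(0,60,5)):
    r=minimize(cost,[q[:,0].mean(),q[:,1].mean(),t],method='Nelder-Mead',options=dict(initial_simplex=[[q[:,0].mean()+a,q[:,1].mean()+b,t+c] for a,b,c in ((0,0,0),(.002,0,0),(0,.002,0),(0,0,.1))]))
    res.append((r.fun,*r.x[:2],np.degrees(r.x[2])%60))
for r in sorted(res)[:12]: print(np.array(r))
best=sorted(res)[0]
out=cv2.resize(np.clip(patch,0,255).astype(np.uint8),(560,560),interpolation=cv2.INTER_CUBIC)
f=560/N
poly=np.array([[((best[1]-c0[0]+.0085/np.cos(np.pi/6)*np.cos(np.radians(best[3]+60*k)))/s+N/2)*f,((best[2]-c0[1]+.0085/np.cos(np.pi/6)*np.sin(np.radians(best[3]+60*k)))/s+N/2)*f] for k in range(6)],np.int32)
o2=out.copy();cv2.polylines(o2,[poly],True,(0,0,255),1)
cv2.imwrite('pics/hex.png',cv2.resize(np.hstack([out,o2]),(800,400)))
m=(abs(P[:,1]-.1)<.035)&(P[:,0]>.47)&(P[:,0]<.67)&(P[:,2]>.0405)&(P[:,2]<.0475)
print('bracket',cv2.minAreaRect((P[m][:,:2]*1000).astype(np.float32)))
sn=bot.sense();print(sn['tool_pos'],sn['eef_rot'])
E
python3 hexfit.py
```

```text
n 224 ztop 0.092245996666632 [0.0909 0.0936] depth centre ((610.561279296875, 109.16007995605469), (16.78460693359375, 17.97434425354004), 24.585786819458008) [0.6105 0.1093 0.0922]
[221.183    0.6112   0.1085  30.9039]
[221.2967   0.6112   0.1086  29.7449]
[221.3134   0.6112   0.1086  29.8288]
[221.3301   0.6112   0.1085  29.7595]
[221.3432   0.6112   0.1085  26.5085]
[221.3473   0.6112   0.1085  29.4757]
[221.3547   0.6113   0.1085  26.5637]
[221.495    0.6112   0.1086  33.0864]
[221.5324   0.6112   0.1085  36.8662]
[221.5986   0.6111   0.1085  36.8698]
[222.2104   0.6112   0.1085  41.5815]
[235.924    0.6114   0.1084   3.2958]
bracket ((562.3777465820312, 100.39217376708984), (68.62867736816406, 184.66061401367188), 89.70793151855469)
[0.5704 0.1672 0.2823] [-0.284   0.9588  0.001  -0.0026]
```

View pics/hex.png

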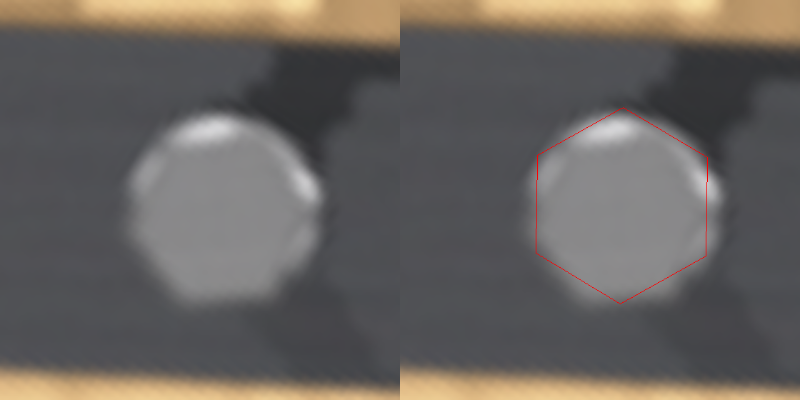

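The patch (10 px/mm) shows the hexagon's lower flat at row 302 and its left and right corners at x 128 and 322. So the centre is about (0.6113, 0.1093) and the corners lie at about +3°, along the bracket. The 30° fit was fooled by the bright washer arc. I'll go above it.

Emit:
drive_tool:
  targets:
    - {"hand": 10, "linear": [0, -10, 0], "yaw": 0}
    - {"hand": 10, "linear": [-1, -30, 10], "yaw": 0}
    - {"hand": 10, "linear": [-2, -50, 30], "yaw": 0}
    - {"hand": 10, "linear": [-3, -65, 50], "yaw": -0.3}
    - {"hand": 10, "linear": [-3, -71, 58], "yaw": -0.3}
    - {"hand": 10, "linear": [-3, -71, 58], "yaw": -0.3}
    - {"hand": 10, "linear": [-3, -71, 58], "yaw": -0.3}

```text
time_s: 9.6
tool_pos: [0.6114, 0.1094, 0.2247]
eef_rot: [-0.286, 0.958, 0.001, -0.002]
ft_force: [0.6, -0.2, -2.6]
width: 0.0212
```

```bash
cat > side.py <<'E'
from h import *
import sys
np.set_printoptions(precision=4,suppress=True)
s=bot.sense();print(s['tool_pos'],s['eef_rot'],s['ft_force'],s['wrist_torque'])
ims=[];ds=[]
for i in range(3): im,d,K,C=shot('side'); ims.append(im.astype(float)); ds.append(d)
d=np.median(ds,0); im=np.mean(ims,0).astype(np.uint8)
P,u,v=cloud(d,K,C)
near=np.hypot(P[:,0]-.611,P[:,1]-.115)<.04
for z in np.arange(.05,.24,.008):
    m=near&(P[:,2]>z)&(P[:,2]<z+.008); q=P[m]
    if len(q): print(f'{z:.3f}',len(q),q[:,0].min().round(4),q[:,0].max().round(4),q[:,0].mean().round(4),'ymax',np.percentile(q[:,1],90).round(4),'ymed',np.median(q[:,1]).round(4))
uv=proj(K,C,[.611,.109,.13]); a,b=int(uv[0]),int(uv[1]); print(a,b)
cv2.imwrite(sys.argv[1],cv2.resize(im[b-45:b+45,a-45:a+45],(720,720)[:2] and (600,600),interpolation=cv2.INTER_CUBIC))
E
python3 side.py pics/s1.png
```

```text
[0.6114 0.1094 0.2247] [-0.2864  0.9581  0.0012 -0.0023] [ 0.6166 -0.2478 -2.5661] [ 0.0304 -0.0593 -0.0024]
0.050 5 0.6083 0.6139 0.611 ymax 0.1141 ymed 0.1139
0.058 5 0.6075 0.6165 0.6113 ymax 0.1134 ymed 0.1125
0.066 7 0.6072 0.6157 0.6109 ymax 0.1149 ymed 0.1139
0.074 3 0.6097 0.6153 0.6125 ymax 0.1144 ymed 0.1143
0.082 23 0.6034 0.6208 0.6107 ymax 0.1177 ymed 0.1125
0.090 10 0.6034 0.6175 0.6118 ymax 0.119 ymed 0.1153
0.114 17 0.5989 0.6231 0.61 ymax 0.1255 ymed 0.123
0.122 19 0.5987 0.6224 0.6092 ymax 0.1259 ymed 0.1228
0.130 23 0.5987 0.6248 0.6109 ymax 0.1249 ymed 0.123
0.138 18 0.5999 0.6241 0.6116 ymax 0.1247 ymed 0.1233
0.146 48 0.6 0.6247 0.6121 ymax 0.1236 ymed 0.1181
0.154 15 0.6048 0.618 0.6106 ymax 0.1186 ymed 0.1158
0.162 8 0.6073 0.6148 0.6112 ymax 0.1164 ymed 0.1153
0.170 5 0.6089 0.6171 0.6122 ymax 0.1162 ymed 0.1157
0.178 9 0.6083 0.6165 0.612 ymax 0.1168 ymed 0.1153
0.186 8 0.6081 0.616 0.6123 ymax 0.1159 ymed 0.1145
0.194 10 0.6077 0.6151 0.6114 ymax 0.1161 ymed 0.1151
0.202 4 0.6097 0.6148 0.6127 ymax 0.1159 ymed 0.115
0.210 5 0.6118 0.617 0.6148 ymax 0.1158 ymed 0.1152
0.218 2 0.6164 0.6253 0.6208 ymax 0.1216 ymed 0.1183
0.226 10 0.5913 0.6266 0.618 ymax 0.1281 ymed 0.1275
0.234 26 0.5909 0.6344 0.6164 ymax 0.1446 ymed 0.1279
223 207
```

View pics/s1.png

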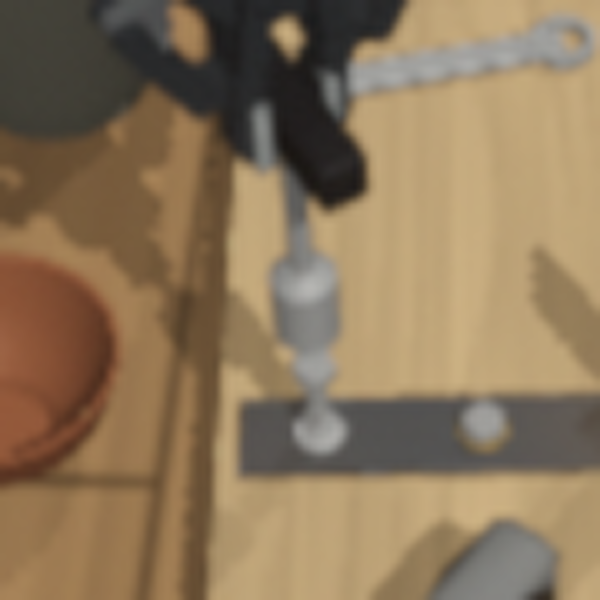

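Side view: the wrench hangs straight above the head, with the socket at (305,300) and the head at (315,370). The shaft axis is about 1.2 mm too far +y relative to the screw shank; I'll correct and descend slowly.

Emit:
drive_tool:
  targets:
    - {"hand": 10, "linear": [0.4, -1.2, 5], "yaw": 0}
    - {"hand": 10, "linear": [0.4, -1.2, 12], "yaw": 0}
    - {"hand": 10, "linear": [0.4, -1.2, 18], "yaw": 0}
    - {"hand": 10, "linear": [0.4, -1.2, 20], "yaw": 0}
    - {"hand": 10, "linear": [0.4, -1.2, 20], "yaw": 0}
    - {"hand": 10, "linear": [0.4, -1.2, 20], "yaw": 0}

```text
time_s: 10.35
tool_pos: [0.6119, 0.1089, 0.2055]
eef_rot: [-0.287, 0.958, 0.001, -0.001]
ft_force: [0.8, -0.7, -3.2]
width: 0.0212
```

Emit:
drive_tool:
  targets:
    - {"hand": 10, "linear": [0, 0, 0.5], "yaw": 0}
    - {"hand": 10, "linear": [0, 0, 1], "yaw": 0}
    - {"hand": 10, "linear": [0, 0, 1], "yaw": 0}

```text
time_s: 10.65
tool_pos: [0.612, 0.1089, 0.2046]
eef_rot: [-0.287, 0.958, 0.001, -0.001]
ft_force: [-0.0, 0.1, -3.0]
width: 0.0209
```

Emit:
drive_tool:
  targets:
    - {"hand": 10, "linear": [0, 0, 0.5], "yaw": 0}
    - {"hand": 10, "linear": [0, 0, 1], "yaw": 0}
    - {"hand": 10, "linear": [0, 0, 1], "yaw": 0}

```text
time_s: 10.95
tool_pos: [0.6119, 0.1088, 0.2035]
eef_rot: [-0.287, 0.958, 0.001, -0.001]
ft_force: [0.4, 0.5, -3.2]
width: 0.021
```

Emit:
drive_tool:
  targets:
    - {"hand": 10, "linear": [0, -0.5, 0.5], "yaw": 0}
    - {"hand": 10, "linear": [0, -0.5, 1], "yaw": 0}
    - {"hand": 10, "linear": [0, -0.5, 1], "yaw": 0}

```text
time_s: 11.25
tool_pos: [0.6121, 0.1084, 0.2024]
eef_rot: [-0.287, 0.958, 0.001, -0.002]
ft_force: [0.9, 0.5, -3.3]
width: 0.0214
```

Emit:
drive_tool:
  targets:
    - {"hand": 10, "linear": [0, 0, 0.5], "yaw": 0}
    - {"hand": 10, "linear": [0, 0, 1], "yaw": 0}
    - {"hand": 10, "linear": [0, 0, 1], "yaw": 0}

```text
time_s: 11.55
tool_pos: [0.6121, 0.1084, 0.2013]
eef_rot: [-0.287, 0.958, 0.001, -0.002]
ft_force: [1.0, -0.7, -3.2]
width: 0.0211
```

Emit:
drive_tool:
  targets:
    - {"hand": 10, "linear": [0, 0, 0.5], "yaw": 0}
    - {"hand": 10, "linear": [0, 0, 1], "yaw": 0}
    - {"hand": 10, "linear": [0, 0, 1], "yaw": 0}

```text
time_s: 11.85
tool_pos: [0.612, 0.1084, 0.2001]
eef_rot: [-0.287, 0.958, 0.001, -0.002]
ft_force: [0.7, -0.3, -3.1]
width: 0.0213
```

Emit:
drive_tool:
  targets:
    - {"hand": 10, "linear": [0, 0, 0.5], "yaw": 0}
    - {"hand": 10, "linear": [0, 0, 1], "yaw": 0}
    - {"hand": 10, "linear": [0, 0, 1], "yaw": 0}

```text
time_s: 12.15
tool_pos: [0.6119, 0.1083, 0.1991]
eef_rot: [-0.287, 0.958, 0.001, -0.002]
ft_force: [-0.0, -0.3, -2.4]
width: 0.0213
```

Emit:
drive_tool:
  targets:
    - {"hand": 10, "linear": [0, 0, 0.5], "yaw": 0}
    - {"hand": 10, "linear": [0, 0, 1], "yaw": 0}
    - {"hand": 10, "linear": [0, 0, 1], "yaw": 0}

```text
time_s: 12.45
tool_pos: [0.6119, 0.1083, 0.1983]
eef_rot: [-0.287, 0.958, 0.001, -0.002]
ft_force: [-0.3, 0.9, -1.4]
width: 0.0211
```

Emit:
drive_tool:
  targets:
    - {"hand": 10, "linear": [0, 0, 0.5], "yaw": 0}
    - {"hand": 10, "linear": [0, 0, 1], "yaw": 0}
    - {"hand": 10, "linear": [0, 0, 1], "yaw": 0}

```text
time_s: 12.75
tool_pos: [0.612, 0.1083, 0.198]
eef_rot: [-0.287, 0.958, 0.001, -0.001]
ft_force: [-1.2, -0.8, 2.0]
width: 0.0213
```

Emit:
drive_tool:
  targets:
    - {"hand": 10, "linear": [0, 0, 0.5], "yaw": 0}
    - {"hand": 10, "linear": [0, 0, 1], "yaw": 0}
    - {"hand": 10, "linear": [0, 0, 1], "yaw": 0}

```text
time_s: 13.05
tool_pos: [0.6121, 0.1083, 0.1977]
eef_rot: [-0.287, 0.958, 0.001, -0.001]
ft_force: [-2.4, -0.6, 5.3]
width: 0.0212
```

Contact in the flare, with the head pushing the socket towards −x; I'll ease off, shift −x by 0.8 mm and retry.

Emit:
drive_tool:
  targets:
    - {"hand": 10, "linear": [0, 0, -1.5], "yaw": 0}
    - {"hand": 10, "linear": [0.7, 0.4, -1.5], "yaw": 0}
    - {"hand": 10, "linear": [0.7, 0.4, -1], "yaw": 0}
    - {"hand": 10, "linear": [0.7, 0.4, 0], "yaw": 0}
    - {"hand": 10, "linear": [0.7, 0.4, 0], "yaw": 0}

```text
time_s: 13.55
tool_pos: [0.611, 0.1082, 0.1972]
eef_rot: [-0.287, 0.958, 0.001, -0.001]
ft_force: [-0.4, 0.6, -2.6]
width: 0.021
```

```bash
python3 -c "
from h import *
s=bot.sense();print(s['tool_pos'],s['ft_force'],s['wrist_torque'])"
```

```text
[0.6110395  0.10823965 0.19716026] [-0.41400263  0.55227685 -2.57091247] [-0.01964544  0.18351241 -0.03579568]
```

Emit:
drive_tool:
  targets:
    - {"hand": 10, "linear": [0, 0, 0.5], "yaw": 0}
    - {"hand": 10, "linear": [0, 0, 1], "yaw": 0}
    - {"hand": 10, "linear": [0, 0, 1], "yaw": 0}

```text
time_s: 13.85
tool_pos: [0.6109, 0.1082, 0.1958]
eef_rot: [-0.287, 0.958, 0.001, -0.002]
ft_force: [0.0, 0.2, -3.8]
width: 0.021
```

```bash
python3 -c "
from h import *
s=bot.sense();print(s['tool_pos'],s['ft_force'],s['wrist_torque'])"
```

```text
[0.61093914 0.10821143 0.19577257] [ 0.03872149  0.21454538 -3.83792543] [-0.00507558  0.02985104 -0.0127269 ]
```

It slipped in. Continue down.

Emit:
drive_tool:
  targets:
    - {"hand": 10, "linear": [0, 0, 1], "yaw": 0}
    - {"hand": 10, "linear": [0, 0, 2], "yaw": 0}
    - {"hand": 10, "linear": [0, 0, 3], "yaw": 0}
    - {"hand": 10, "linear": [0, 0, 3], "yaw": 0}

```text
time_s: 14.25
tool_pos: [0.6109, 0.1082, 0.1928]
eef_rot: [-0.287, 0.958, 0.001, -0.002]
ft_force: [-0.3, -0.5, -1.8]
width: 0.0211
```

Emit:
drive_tool:
  targets:
    - {"hand": 10, "linear": [0, 0, 1], "yaw": 0}
    - {"hand": 10, "linear": [0, 0, 2], "yaw": 0}
    - {"hand": 10, "linear": [0, 0, 3], "yaw": 0}
    - {"hand": 10, "linear": [0, 0, 4], "yaw": 0}
    - {"hand": 10, "linear": [0, 0, 4], "yaw": 0}

```text
time_s: 14.75
tool_pos: [0.611, 0.1083, 0.1886]
eef_rot: [-0.287, 0.958, 0.001, -0.002]
ft_force: [-0.5, -0.1, -1.7]
width: 0.0209
```

Emit:
drive_tool:
  targets:
    - {"hand": 10, "linear": [0, 0, 1], "yaw": 0}
    - {"hand": 10, "linear": [0, 0, 2], "yaw": 0}
    - {"hand": 10, "linear": [0, 0, 3], "yaw": 0}
    - {"hand": 10, "linear": [0, 0, 4], "yaw": 0}
    - {"hand": 10, "linear": [0, 0, 4], "yaw": 0}

```text
time_s: 15.25
tool_pos: [0.6109, 0.1083, 0.1844]
eef_rot: [-0.287, 0.958, 0.001, -0.002]
ft_force: [-0.3, 0.1, -2.0]
width: 0.0213
```

Emit:
drive_tool:
  targets:
    - {"hand": 10, "linear": [0, 0, 1], "yaw": 0}
    - {"hand": 10, "linear": [0, 0, 2], "yaw": 0}
    - {"hand": 10, "linear": [0, 0, 3], "yaw": 0}
    - {"hand": 10, "linear": [0, 0, 4], "yaw": 0}
    - {"hand": 10, "linear": [0, 0, 4], "yaw": 0}

```text
time_s: 15.75
tool_pos: [0.6109, 0.1083, 0.1802]
eef_rot: [-0.287, 0.958, 0.001, -0.002]
ft_force: [-0.4, -0.1, -1.5]
width: 0.0212
```

Emit:
drive_tool:
  targets:
    - {"hand": 10, "linear": [0, 0, 0.5], "yaw": 0}
    - {"hand": 10, "linear": [0, 0, 1], "yaw": 0}
    - {"hand": 10, "linear": [0, 0, 1], "yaw": 0}

```text
time_s: 16.05
tool_pos: [0.6109, 0.1083, 0.1791]
eef_rot: [-0.287, 0.958, 0.001, -0.002]
ft_force: [0.2, -1.4, -1.8]
width: 0.0214
```

Emit:
drive_tool:
  targets:
    - {"hand": 10, "linear": [0, 0, 0.5], "yaw": 0}
    - {"hand": 10, "linear": [0, 0, 1], "yaw": 0}
    - {"hand": 10, "linear": [0, 0, 1], "yaw": 0}

```text
time_s: 16.35
tool_pos: [0.6109, 0.1083, 0.178]
eef_rot: [-0.287, 0.958, 0.001, -0.002]
ft_force: [-0.6, -0.0, -0.8]
width: 0.0212
```

Emit:
drive_tool:
  targets:
    - {"hand": 10, "linear": [0, 0, 0.5], "yaw": 0}
    - {"hand": 10, "linear": [0, 0, 1], "yaw": 0}
    - {"hand": 10, "linear": [0, 0, 1], "yaw": 0}

```text
time_s: 16.65
tool_pos: [0.6109, 0.1083, 0.1769]
eef_rot: [-0.287, 0.958, 0.001, -0.002]
ft_force: [-0.0, 0.3, -0.9]
width: 0.0212
```

Emit:
drive_tool:
  targets:
    - {"hand": 10, "linear": [0, 0, 0.5], "yaw": 0}
    - {"hand": 10, "linear": [0, 0, 1], "yaw": 0}
    - {"hand": 10, "linear": [0, 0, 1], "yaw": 0}

```text
time_s: 16.95
tool_pos: [0.6109, 0.1083, 0.1758]
eef_rot: [-0.287, 0.958, 0.001, -0.002]
ft_force: [0.2, -0.1, -0.9]
width: 0.0212
```

Emit:
drive_tool:
  targets:
    - {"hand": 10, "linear": [0, 0, 0.5], "yaw": 0}
    - {"hand": 10, "linear": [0, 0, 0.8], "yaw": 0}
    - {"hand": 10, "linear": [0, 0, 0.8], "yaw": 0}

```text
time_s: 17.25
tool_pos: [0.6109, 0.1083, 0.175]
eef_rot: [-0.287, 0.958, 0.001, -0.002]
ft_force: [-1.2, 0.2, 0.3]
width: 0.0214
```

Emit:
drive_tool:
  targets:
    - {"hand": 10, "linear": [0, 0, 0.5], "yaw": 0}
    - {"hand": 10, "linear": [0, 0, 0.8], "yaw": 0}
    - {"hand": 10, "linear": [0, 0, 0.8], "yaw": 0}

```text
time_s: 17.55
tool_pos: [0.6111, 0.1083, 0.175]
eef_rot: [-0.287, 0.958, 0.001, -0.001]
ft_force: [-1.6, -0.0, 5.5]
width: 0.0214
```

Seated at TCP z 0.175. Calibrate the press force before turning.

Emit:
drive_tool:
  targets:
    - {"hand": 10, "linear": [0, 0, 0.9], "yaw": 0}
    - {"hand": 10, "linear": [0, 0, 1.1], "yaw": 0}
    - {"hand": 10, "linear": [0, 0, 1.1], "yaw": 0}
    - {"hand": 10, "linear": [0, 0, 1.1], "yaw": 0}

```text
time_s: 17.95
tool_pos: [0.6112, 0.1083, 0.175]
eef_rot: [-0.287, 0.958, 0.001, -0.001]
ft_force: [-1.6, -1.1, 6.4]
width: 0.021
```

```bash
python3 -c "
from h import *
s=bot.sense();print(s['tool_pos'],s['ft_force'],s['wrist_torque'],s['q'])"
```

```text
[0.61116008 0.10826666 0.17495143] [-1.62889682 -1.13418893  6.41348243] [-0.19591023  0.67901769 -0.02788504] [ 1.74611674e-01  5.09656344e-01  2.53423208e-01  1.31615141e+00
  1.46996126e-03 -1.97811611e+00]
```

Emit:
drive_tool:
  targets:
    - {"hand": 10, "linear": [0, 0, 1.4], "yaw": 0}
    - {"hand": 10, "linear": [0, 0, 1.6], "yaw": 0}
    - {"hand": 10, "linear": [0, 0, 1.6], "yaw": 0}

```text
time_s: 18.25
tool_pos: [0.6112, 0.1083, 0.175]
eef_rot: [-0.287, 0.958, 0.001, 0.0]
ft_force: [-3.3, -0.3, 8.2]
width: 0.0213
```

Emit:
drive_tool:
  targets:
    - {"hand": 10, "linear": [0, 0, 1.6], "yaw": 0}
    - {"hand": 10, "linear": [0, 0, 1.6], "yaw": 0}

```text
time_s: 18.45
tool_pos: [0.6112, 0.1082, 0.175]
eef_rot: [-0.287, 0.958, 0.001, 0.001]
ft_force: [-4.2, -1.2, 9.4]
width: 0.0213
```

Emit:
drive_tool:
  targets:
    - {"hand": 10, "linear": [0.3, 0.2, 1.9], "yaw": 0}
    - {"hand": 10, "linear": [0.3, 0.2, 1.9], "yaw": 0}
    - {"hand": 10, "linear": [0.3, 0.2, 1.9], "yaw": 0}

```text
time_s: 18.75
tool_pos: [0.611, 0.1082, 0.1749]
eef_rot: [-0.287, 0.958, 0.0, 0.002]
ft_force: [-2.4, -1.6, 9.8]
width: 0.0213
```

```bash
python3 -c "
from h import *
s=bot.sense();print(s['tool_pos'],s['eef_rot'],s['ft_force'],s['wrist_torque'])"
```

```text
[0.61095151 0.10824871 0.17493354] [-2.86884108e-01  9.57963889e-01  4.83473925e-04  1.56930882e-03] [-2.3698333  -1.55235099  9.79883986] [-0.21731847  0.93257385 -0.00433462]
```

Emit:
drive_tool:
  targets:
    - {"hand": 10, "linear": [0.1, 0.1, 2.3], "yaw": 1}
    - {"hand": 10, "linear": [0.1, 0.1, 2.4], "yaw": 3}
    - {"hand": 10, "linear": [0.1, 0.1, 2.4], "yaw": 5}

```text
time_s: 19.05
tool_pos: [0.6111, 0.1082, 0.1749]
eef_rot: [-0.244, 0.97, 0.0, 0.003]
ft_force: [-2.3, -0.2, 11.3]
width: 0.0212
```

Emit:
drive_tool:
  targets:
    - {"hand": 10, "linear": [0, 0, 2.5], "yaw": 4}
    - {"hand": 10, "linear": [0, 0, 2.5], "yaw": 8}
    - {"hand": 10, "linear": [0, 0, 2.6], "yaw": 12}

```text
time_s: 19.35
tool_pos: [0.6108, 0.1082, 0.1749]
eef_rot: [-0.14, 0.99, 0.001, 0.004]
ft_force: [-5.7, -0.9, 13.8]
width: 0.0213
```

```bash
cat > st.py <<'E'
from h import *
np.set_printoptions(precision=4,suppress=True)
s=bot.sense();r=R.from_quat(s['eef_rot']).as_matrix()
print(s['tool_pos'],'phi',np.degrees(np.arctan2(r[1,0],r[0,0])),'tilt',r[:2,2],s['ft_force'],s['wrist_torque'],s['q'][5])
E
python3 st.py
```

```text
[0.6108 0.1082 0.1749] phi -163.87491156790546 tilt [0.0068 0.0022] [-5.6634 -0.8867 13.8092] [-0.3253  1.6078  0.1739] -1.6774525048950137
```

Emit:
drive_tool:
  targets:
    - {"hand": 10, "linear": [0.3, 0.1, 2.1], "yaw": 5}
    - {"hand": 10, "linear": [0.3, 0.1, 2.2], "yaw": 10}
    - {"hand": 10, "linear": [0.3, 0.1, 2.2], "yaw": 15}

```text
time_s: 19.65
tool_pos: [0.6103, 0.1083, 0.1748]
eef_rot: [-0.008, 1.0, 0.001, 0.004]
ft_force: [-4.7, -0.6, 10.9]
width: 0.0216
```

```bash
python3 st.py
```

```text
[0.6103 0.1083 0.1748] phi -179.04924109468857 tilt [0.008  0.0026] [-4.6994 -0.58   10.8746] [-0.2143  1.3498  0.1834] -1.4123962181686454
```

Emit:
drive_tool:
  targets:
    - {"hand": 10, "linear": [0.2, 0, 2.4], "yaw": 5}
    - {"hand": 10, "linear": [0.2, 0, 2.45], "yaw": 10}
    - {"hand": 10, "linear": [0.2, 0, 2.5], "yaw": 15}
    - {"hand": 10, "linear": [0.2, 0, 2.55], "yaw": 20}

```text
time_s: 20.05
tool_pos: [0.6099, 0.1085, 0.1746]
eef_rot: [0.167, 0.986, 0.002, 0.004]
ft_force: [-4.0, -0.5, 12.1]
width: 0.0214
```

```bash
sed -i 's/precision=4/precision=5/' st.py; python3 st.py
```

```text
[0.60989 0.10847 0.17456] phi 160.78130107772188 tilt [0.00951 0.00329] [-3.97641 -0.53593 12.08401] [-0.15551  1.34487  0.17248] -1.0601412440946199
```

Emit:
drive_tool:
  targets:
    - {"hand": 10, "linear": [0, 0, 2.4], "yaw": 5}
    - {"hand": 10, "linear": [0, 0, 2.45], "yaw": 10}
    - {"hand": 10, "linear": [0, 0, 2.5], "yaw": 15}
    - {"hand": 10, "linear": [0, 0, 2.6], "yaw": 20}
    - {"hand": 10, "linear": [0, 0, 2.65], "yaw": 25}
    - {"hand": 10, "linear": [0, 0, 2.7], "yaw": 30}

```text
time_s: 20.65
tool_pos: [0.6097, 0.1087, 0.1741]
eef_rot: [0.418, 0.909, 0.004, 0.004]
ft_force: [-4.8, 0.7, 11.0]
width: 0.0213
```

```bash
python3 st.py
```

```text
[0.60971 0.10875 0.17414] phi 130.6162268316033 tilt [0.01093 0.00409] [-4.80843  0.67814 10.97999] [-0.05911  1.37974  0.2117 ] -0.5334344556073534
```

Emit:
drive_tool:
  targets:
    - {"hand": 10, "linear": [0, 0, 2.5], "yaw": 5}
    - {"hand": 10, "linear": [0, 0, 2.6], "yaw": 10}
    - {"hand": 10, "linear": [0, 0, 2.7], "yaw": 15}
    - {"hand": 10, "linear": [0, 0, 2.75], "yaw": 20}
    - {"hand": 10, "linear": [0, 0, 2.8], "yaw": 25}
    - {"hand": 10, "linear": [0, 0, 2.85], "yaw": 30}

```text
time_s: 21.25
tool_pos: [0.6097, 0.109, 0.1738]
eef_rot: [0.64, 0.769, 0.006, 0.003]
ft_force: [-4.5, -0.5, 12.6]
width: 0.0216
```

```bash
python3 st.py
```

```text
[0.60967 0.10902 0.17378] phi 100.4498495849187 tilt [0.0128  0.00486] [-4.49059 -0.47992 12.60336] [-0.16482  1.36999  0.17551] -0.006655114414820636
```

Emit:
drive_tool:
  targets:
    - {"hand": 10, "linear": [0, 0, 2.5], "yaw": 5}
    - {"hand": 10, "linear": [0, 0, 2.6], "yaw": 10}
    - {"hand": 10, "linear": [0, 0, 2.7], "yaw": 15}
    - {"hand": 10, "linear": [0, 0, 2.75], "yaw": 20}
    - {"hand": 10, "linear": [0, 0, 2.8], "yaw": 25}
    - {"hand": 10, "linear": [0, 0, 2.85], "yaw": 30}

```text
time_s: 21.85
tool_pos: [0.6097, 0.1092, 0.1734]
eef_rot: [0.818, 0.576, 0.008, 0.002]
ft_force: [-4.2, -0.6, 12.0]
width: 0.0213
```

```bash
python3 st.py
```

```text
[0.6097  0.10918 0.17342] phi 70.28284051783776 tilt [0.01481 0.00542] [-4.1813  -0.60568 11.96728] [-0.27885  1.36746  0.09998] 0.5200665966373081
```

Emit:
drive_tool:
  targets:
    - {"hand": 10, "linear": [0, 0, 2.5], "yaw": 5}
    - {"hand": 10, "linear": [0, 0, 2.6], "yaw": 10}
    - {"hand": 10, "linear": [0, 0, 2.7], "yaw": 15}
    - {"hand": 10, "linear": [0, 0, 2.75], "yaw": 20}
    - {"hand": 10, "linear": [0, 0, 2.8], "yaw": 25}
    - {"hand": 10, "linear": [0, 0, 2.85], "yaw": 30}

```text
time_s: 22.45
tool_pos: [0.6097, 0.1093, 0.1731]
eef_rot: [0.939, 0.343, 0.009, 0.0]
ft_force: [-3.7, -1.1, 12.3]
width: 0.021
```

```bash
python3 st.py
```

```text
[0.60968 0.10933 0.17305] phi 40.11035776827284 tilt [0.01669 0.00593] [-3.7008  -1.0732  12.28381] [-0.26393  1.37512  0.16136] 1.0468235394235312
```

Emit:
drive_tool:
  targets:
    - {"hand": 10, "linear": [0, 0, 2.5], "yaw": 5}
    - {"hand": 10, "linear": [0, 0, 2.6], "yaw": 10}
    - {"hand": 10, "linear": [0, 0, 2.7], "yaw": 15}
    - {"hand": 10, "linear": [0, 0, 2.75], "yaw": 20}
    - {"hand": 10, "linear": [0, 0, 2.8], "yaw": 25}
    - {"hand": 10, "linear": [0, 0, 2.85], "yaw": 30}
    - {"hand": 10, "linear": [0, 0, 2.9], "yaw": 35}

```text
time_s: 23.15
tool_pos: [0.6098, 0.1096, 0.1726]
eef_rot: [0.999, 0.043, 0.01, -0.003]
ft_force: [-5.0, -0.7, 11.6]
width: 0.0215
```

```bash
python3 st.py
```

```text
[0.60979 0.10955 0.17262] phi 4.936202031576641 tilt [0.01879 0.00657] [-5.03552 -0.73687 11.62697] [-0.22851  1.34562  0.11118] 1.6608304340598277
```

Emit:
drive_tool:
  targets:
    - {"hand": 10, "linear": [0, 0, -1], "yaw": 0}
    - {"hand": 10, "linear": [0, 0, -4], "yaw": 0}
    - {"hand": 10, "linear": [0, 0, -8], "yaw": 0}
    - {"hand": 10, "linear": [0, 0, -12], "yaw": 0}

```text
time_s: 23.55
tool_pos: [0.6087, 0.1093, 0.182]
eef_rot: [0.999, 0.043, 0.007, -0.003]
ft_force: [2.8, 1.6, -15.9]
width: 0.0214
```

```bash
python3 st.py
```

```text
[0.60871 0.10934 0.18198] phi 4.965369925037219 tilt [0.01438 0.00588] [  2.78734   1.61101 -15.88116] [ 0.08112 -0.63982  0.13789] 1.6602472555351413
```

Some binding (15.9 N pull, 0.14 N m still wound up). I'll hold the height, relieve the torque inside the socket's play, and recentre +x.

Emit:
drive_tool:
  targets:
    - {"hand": 10, "linear": [0.4, 0, 0.5], "yaw": -1}
    - {"hand": 10, "linear": [0.8, 0, 0.5], "yaw": -2}
    - {"hand": 10, "linear": [0.8, 0, 0], "yaw": -3}

```text
time_s: 23.85
tool_pos: [0.6094, 0.1094, 0.1828]
eef_rot: [0.997, 0.07, 0.008, -0.002]
ft_force: [-1.1, 0.2, -4.9]
width: 0.021
```

```bash
python3 st.py
```

```text
[0.60939 0.10943 0.18284] phi 8.055769673547303 tilt [0.01484 0.00605] [-1.05712  0.20494 -4.92651] [-0.02316  0.24693 -0.01844] 1.6062197047860771
```

Freed: force is near the wrench's own weight and torque is zero. Lift gently.

Emit:
drive_tool:
  targets:
    - {"hand": 10, "linear": [0, 0, -1], "yaw": 0}
    - {"hand": 10, "linear": [0, 0, -3], "yaw": 0}
    - {"hand": 10, "linear": [0, 0, -5], "yaw": 0}
    - {"hand": 10, "linear": [0, 0, -5], "yaw": 0}

```text
time_s: 24.25
tool_pos: [0.6093, 0.1094, 0.1884]
eef_rot: [0.997, 0.07, 0.008, -0.003]
ft_force: [-1.0, -0.6, -3.1]
width: 0.0207
```

```bash
python3 st.py
```

```text
[0.60935 0.10942 0.18838] phi 8.054855256906432 tilt [0.01524 0.00617] [-0.99096 -0.63165 -3.13509] [-0.01562  0.40672  0.05244] 1.6062232371019758
```

Emit:
drive_tool:
  targets:
    - {"hand": 10, "linear": [0, 0, -2], "yaw": 0}
    - {"hand": 10, "linear": [0, 0, -5], "yaw": 0}
    - {"hand": 10, "linear": [0, 0, -8], "yaw": 0}
    - {"hand": 10, "linear": [0, 0, -12], "yaw": 0}
    - {"hand": 10, "linear": [0, 0, -18], "yaw": 0}
    - {"hand": 10, "linear": [0, 0, -30], "yaw": 0}
    - {"hand": 10, "linear": [0, 0, -50], "yaw": 0}
    - {"hand": 10, "linear": [0, 0, -75], "yaw": 0}
    - {"hand": 10, "linear": [0, 0, -92], "yaw": 0}
    - {"hand": 10, "linear": [0, 0, -95], "yaw": 0}
    - {"hand": 10, "linear": [0, 0, -95], "yaw": 0}

```text
time_s: 25.35
tool_pos: [0.6084, 0.1089, 0.2845]
eef_rot: [0.997, 0.07, 0.009, -0.003]
ft_force: [0.6, 0.0, -3.5]
width: 0.0212
```

```bash
python3 st.py; python3 side.py pics/s2.png
```

```text
[0.60839 0.1089  0.28453] phi 8.054200057778548 tilt [0.01761 0.0066 ] [ 0.63316  0.03949 -3.54695] [-0.07726  0.03609 -0.01906] 1.6056635060131226
[0.6084 0.1089 0.2845] [ 0.9975  0.0702  0.009  -0.0027] [ 0.6332  0.0395 -3.5469] [-0.0773  0.0361 -0.0191]
0.050 6 0.6082 0.6137 0.6109 ymax 0.1152 ymed 0.1142
0.058 5 0.6077 0.6163 0.6121 ymax 0.1154 ymed 0.1137
0.066 6 0.6071 0.6155 0.6105 ymax 0.1154 ymed 0.114
0.074 2 0.6124 0.6152 0.6138 ymax 0.1149 ymed 0.1148
0.082 33 0.6035 0.6205 0.611 ymax 0.118 ymed 0.1134
0.090 1 0.6148 0.6148 0.6148 ymax 0.1085 ymed 0.1085
0.170 12 0.5984 0.6218 0.6094 ymax 0.1221 ymed 0.1207
0.178 21 0.598 0.6216 0.6083 ymax 0.1238 ymed 0.1212
0.186 21 0.5975 0.6237 0.6102 ymax 0.1235 ymed 0.1217
0.194 23 0.5973 0.6229 0.6082 ymax 0.1226 ymed 0.1206
0.202 44 0.5971 0.6228 0.6093 ymax 0.1221 ymed 0.1182
0.210 28 0.5993 0.6198 0.6096 ymax 0.1172 ymed 0.1137
0.218 8 0.6062 0.614 0.61 ymax 0.114 ymed 0.1132
0.226 11 0.6056 0.6134 0.6091 ymax 0.1143 ymed 0.1134
0.234 7 0.6053 0.6128 0.6091 ymax 0.1151 ymed 0.113
223 207
```

View pics/s2.png

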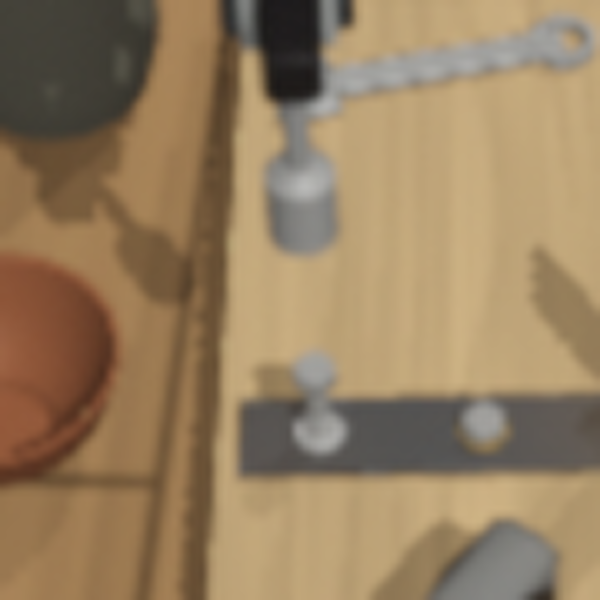

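The screw stands upright and about 2 mm lower, and the socket hangs free, nearly straight. Back to the stand.

Emit:
drive_tool:
  targets:
    - {"hand": 10, "linear": [-3, 10, 0], "yaw": 0}
    - {"hand": 10, "linear": [-12, 35, 0], "yaw": 0}
    - {"hand": 10, "linear": [-25, 75, 0], "yaw": 0}
    - {"hand": 10, "linear": [-40, 120, 0], "yaw": 0}
    - {"hand": 10, "linear": [-55, 165, 0], "yaw": 0}
    - {"hand": 10, "linear": [-70, 210, 0], "yaw": 0}
    - {"hand": 10, "linear": [-85, 255, 0], "yaw": 0}
    - {"hand": 10, "linear": [-100, 300, 0], "yaw": 0}
    - {"hand": 10, "linear": [-113, 340, 0], "yaw": 0}
    - {"hand": 10, "linear": [-125, 375, 0], "yaw": 0}
    - {"hand": 10, "linear": [-132, 395, 0], "yaw": 0}
    - {"hand": 10, "linear": [-135, 404, 0], "yaw": 0}

```text
time_s: 26.7
tool_pos: [0.5285, -0.3129, 0.2774]
eef_rot: [0.998, 0.068, 0.006, -0.003]
ft_force: [0.3, 1.2, -3.3]
width: 0.0215
```

Emit:
drive_tool:
  targets:
    - {"hand": 10, "linear": [-4, 12, 0], "yaw": 0}
    - {"hand": 10, "linear": [-12, 36, 0], "yaw": 0}
    - {"hand": 10, "linear": [-20, 62, 0], "yaw": 0}
    - {"hand": 10, "linear": [-27, 82, 0], "yaw": 0}
    - {"hand": 10, "linear": [-31, 93, 0], "yaw": 0}
    - {"hand": 10, "linear": [-31, 93, 0], "yaw": 0}
    - {"hand": 10, "linear": [-31, 93, 0], "yaw": 0}

```text
time_s: 27.4
tool_pos: [0.5107, -0.4084, 0.2764]
eef_rot: [0.998, 0.069, 0.006, -0.003]
ft_force: [0.8, 0.3, -3.0]
width: 0.021
```

```bash
python3 st.py
```

```text
[ 0.51073 -0.40842  0.27637] phi 7.875377011476895 tilt [0.01053 0.00726] [ 0.78684  0.33063 -2.97925] [-0.02853 -0.00102  0.02875] 0.7530990080591626
```

Emit:
drive_tool:
  targets:
    - {"hand": 10, "linear": [2, -1, 10], "yaw": 0}
    - {"hand": 10, "linear": [4, -1.3, 35], "yaw": 0}
    - {"hand": 10, "linear": [4, -1.3, 65], "yaw": 0}
    - {"hand": 10, "linear": [4, -1.3, 90], "yaw": 0}
    - {"hand": 10, "linear": [4, -1.3, 103], "yaw": 0}
    - {"hand": 10, "linear": [4, -1.3, 105], "yaw": 0}
    - {"hand": 10, "linear": [4, -1.3, 105], "yaw": 0}

```text
time_s: 28.1
tool_pos: [0.5158, -0.4046, 0.171]
eef_rot: [0.998, 0.069, 0.005, -0.004]
ft_force: [0.2, -0.4, -3.5]
width: 0.0215
```

```bash
python3 st.py; sed 's/\.611,\.109,\.13/.515,-.406,.08/; s/P\[:,0\]-\.611,P\[:,1\]-\.115/P[:,0]-.515,P[:,1]+.4/; s/a-45:a+45/a-40:a+40/; s/b-45:b+45/b-40:b+40/' side.py > side2.py; python3 side2.py pics/s3.png
```

```text
[ 0.51583 -0.40461  0.17102] phi 7.955116134052825 tilt [0.00971 0.00813] [ 0.1686  -0.37938 -3.49226] [-0.04911  0.04378  0.01529] 0.7610413637531888
[ 0.5158 -0.4046  0.171 ] [ 0.9976  0.0694  0.0051 -0.0037] [ 0.1686 -0.3794 -3.4923] [-0.0491  0.0438  0.0153]
0.058 5 0.508 0.5297 0.5188 ymax -0.3908 ymed -0.3925
0.066 14 0.5081 0.5296 0.5191 ymax -0.3895 ymed -0.3928
0.074 12 0.5081 0.5299 0.5195 ymax -0.3907 ymed -0.3929
0.082 15 0.5083 0.5298 0.5181 ymax -0.3905 ymed -0.3917
0.090 19 0.5051 0.5302 0.519 ymax -0.3917 ymed -0.3957
0.098 16 0.5119 0.5267 0.5186 ymax -0.3919 ymed -0.3997
0.106 6 0.5159 0.5231 0.5206 ymax -0.397 ymed -0.4009
0.114 5 0.516 0.523 0.5188 ymax -0.398 ymed -0.4005
0.122 6 0.516 0.5232 0.5202 ymax -0.3994 ymed -0.4
0.130 7 0.5161 0.5233 0.5197 ymax -0.3971 ymed -0.4005
0.138 4 0.5162 0.5198 0.518 ymax -0.3986 ymed -0.399
0.146 4 0.5163 0.5198 0.5181 ymax -0.398 ymed -0.3992
0.170 5 0.4995 0.5334 0.5253 ymax -0.3906 ymed -0.3911
0.178 14 0.493 0.5402 0.517 ymax -0.3905 ymed -0.3948
0.186 21 0.4931 0.5403 0.5193 ymax -0.3618 ymed -0.3928
0.194 43 0.4933 0.5404 0.5175 ymax -0.3673 ymed -0.3934
0.202 77 0.4935 0.5403 0.5163 ymax -0.3712 ymed -0.396
0.210 23 0.4771 0.5468 0.5079 ymax -0.3904 ymed -0.3953
0.218 52 0.4773 0.55 0.5173 ymax -0.3883 ymed -0.3959
0.226 33 0.4775 0.554 0.5111 ymax -0.3886 ymed -0.3991
0.234 19 0.4778 0.5408 0.5103 ymax -0.3856 ymed -0.3907
263 106
```

View pics/s3.png

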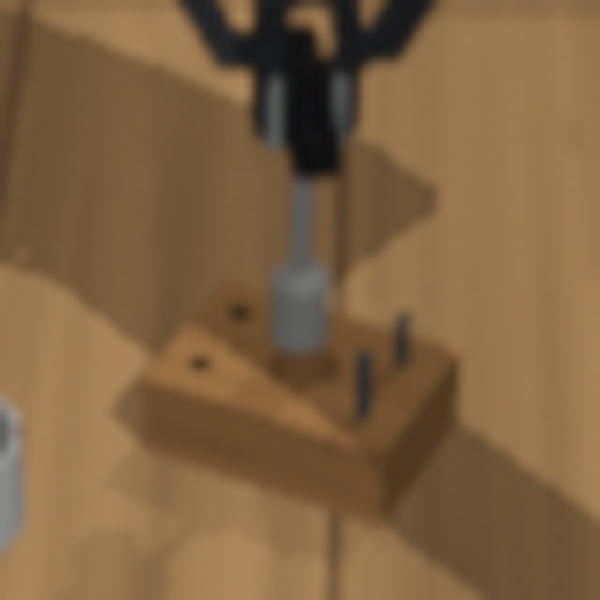

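```bash
python3 - <<'E'
from h import *
np.set_printoptions(precision=4,suppress=True)
im,d,K,C=shot('side')
P,u,v=cloud(d,K,C)
m=(np.hypot(P[:,0]-.515,P[:,1]+.406)<.085)&(abs(P[:,2]-.045)<.005)
q=P[m]; print(len(q),np.median(q[:,2]),cv2.minAreaRect((q[:,:2]*1000).astype(np.float32)))
m=(np.hypot(P[:,0]-.516,P[:,1]+.405)<.022)&(P[:,2]<.039);print(m.sum(),P[m].mean(0) if m.any() else '', P[m][:,0].min(),P[m][:,0].max())
E
```

```text
460 0.04321284777359363 ((516.3433837890625, -403.82122802734375), (96.63812255859375, 132.880126953125), 66.04218292236328)
32 [ 0.5178 -0.4184  0.0287] 0.5041858348972715 0.5336225452942658
```

Side view: the hole's dark ellipse is centred near (303,365), the socket bottom near (300,345), about 1.2 mm off in −x. I'll correct and lower gently.

Emit:
drive_tool:
  targets:
    - {"hand": 10, "linear": [-1.2, 0.3, 5], "yaw": 0}
    - {"hand": 10, "linear": [-1.2, 0.3, 12], "yaw": 0}
    - {"hand": 10, "linear": [-1.2, 0.3, 18], "yaw": 0}
    - {"hand": 10, "linear": [-1.2, 0.3, 20], "yaw": 0}
    - {"hand": 10, "linear": [-1.2, 0.3, 20], "yaw": 0}

```text
time_s: 28.8
tool_pos: [0.515, -0.4061, 0.152]
eef_rot: [0.998, 0.069, 0.006, -0.003]
ft_force: [-0.4, -0.7, -2.4]
width: 0.0211
```

Emit:
drive_tool:
  targets:
    - {"hand": 10, "linear": [0, 0, 2], "yaw": 0}
    - {"hand": 10, "linear": [0, 0, 4], "yaw": 0}
    - {"hand": 10, "linear": [0, 0, 4], "yaw": 0}

```text
time_s: 29.1
tool_pos: [0.515, -0.406, 0.1476]
eef_rot: [0.998, 0.069, 0.006, -0.003]
ft_force: [0.8, -0.2, -3.4]
width: 0.0213
```

```bash
python3 st.py
```

```text
[ 0.51498 -0.406    0.14757] phi 7.892435088876986 tilt [0.01088 0.00706] [ 0.81849 -0.19986 -3.42909] [ 0.0618   0.05579 -0.04088] 0.7597306752468329
```

In the hole. Lower to the floor.

Emit:
drive_tool:
  targets:
    - {"hand": 10, "linear": [0, 0, 4], "yaw": 0}
    - {"hand": 10, "linear": [0, 0, 10], "yaw": 0}
    - {"hand": 10, "linear": [0, 0, 15], "yaw": 0}
    - {"hand": 10, "linear": [0, 0, 20], "yaw": 0}
    - {"hand": 10, "linear": [0, 0, 24], "yaw": 0}
    - {"hand": 10, "linear": [0, 0, 25], "yaw": 0}
    - {"hand": 10, "linear": [0, 0, 25], "yaw": 0}

```text
time_s: 29.8
tool_pos: [0.5152, -0.4057, 0.1223]
eef_rot: [0.998, 0.069, 0.005, -0.003]
ft_force: [0.2, 0.7, -3.5]
width: 0.0213
```

Emit:
drive_tool:
  targets:
    - {"hand": 10, "linear": [0, 0, 1], "yaw": 0}
    - {"hand": 10, "linear": [0, 0, 2], "yaw": 0}
    - {"hand": 10, "linear": [0, 0, 2], "yaw": 0}

```text
time_s: 30.1
tool_pos: [0.5151, -0.4057, 0.1203]
eef_rot: [0.998, 0.069, 0.005, -0.003]
ft_force: [-0.3, -0.5, -3.8]
width: 0.0212
```

Emit:
drive_tool:
  targets:
    - {"hand": 10, "linear": [0, 0, 1], "yaw": 0}
    - {"hand": 10, "linear": [0, 0, 1], "yaw": 0}

```text
time_s: 30.3
tool_pos: [0.5153, -0.4058, 0.1198]
eef_rot: [0.998, 0.069, 0.006, -0.003]
ft_force: [0.1, -0.2, -0.6]
width: 0.0213
```

Emit:
drive_tool:
  targets:
    - {"hand": 10, "linear": [0, 0, 0.5], "yaw": 0}
    - {"hand": 28, "linear": [0, 0, 0.5], "yaw": 0}
    - {"hand": 45, "linear": [0, 0, 0.5], "yaw": 0}
    - {"hand": 65, "linear": [0, 0, 0], "yaw": 0}
    - {"hand": 85, "linear": [0, 0, 0], "yaw": 0}
    - {"hand": 85, "linear": [0, 0, 0], "yaw": 0}
    - {"hand": 85, "linear": [0, 0, 0], "yaw": 0}
    - {"hand": 85, "linear": [0, 0, 0], "yaw": 0}
    - {"hand": 85, "linear": [0, 0, 0], "yaw": 0}
    - {"hand": 85, "linear": [0, 0, 0], "yaw": 0}

```text
time_s: 31.3
tool_pos: [0.5153, -0.4058, 0.1197]
eef_rot: [0.998, 0.069, 0.006, -0.003]
ft_force: [0.6, -0.2, 0.8]
width: 0.0852
```

Emit:
drive_tool:
  targets:
    - {"hand": 85, "linear": [0, 0, -5], "yaw": 0}
    - {"hand": 85, "linear": [0, 0, -20], "yaw": 0}
    - {"hand": 85, "linear": [0, 0, -45], "yaw": 0}
    - {"hand": 85, "linear": [0, 0, -80], "yaw": 0}
    - {"hand": 85, "linear": [0, 0, -115], "yaw": 0}
    - {"hand": 85, "linear": [0, 20, -140], "yaw": 0}
    - {"hand": 85, "linear": [0, 50, -145], "yaw": 0}
    - {"hand": 85, "linear": [0, 60, -145], "yaw": 0}
    - {"hand": 85, "linear": [0, 60, -145], "yaw": 0}
    - {"hand": 85, "linear": [0, 60, -145], "yaw": 0}

```text
time_s: 32.3
tool_pos: [0.5218, -0.466, 0.264]
eef_rot: [0.998, 0.069, 0.006, -0.004]
ft_force: [0.1, 0.3, -0.1]
width: 0.0849
```

```bash
python3 - <<'E'
from h import *
np.set_printoptions(precision=4,suppress=True)
im,d,K,C=shot('side')
i2,d2,K2,C2=shot('wrist')
P,u,v=cloud(d2,K2,C2)
m=(np.hypot(P[:,0]-.515,P[:,1]+.406)<.09)&(P[:,2]>.13)&(P[:,2]<.17); q=P[m]
print(len(q),np.percentile(q[:,2],[5,50,95]),cv2.minAreaRect((q[:,:2]*1000).astype(np.float32)))
s=bot.sense();print(s['tool_pos'],s['ft_force'],s['width'],s['time_s'])
cv2.imwrite('pics/end.png',np.hstack([cv2.resize(im[50:290,130:390],(433,400)),cv2.resize(i2,(367,400))]))
E
```

```text
2918 [0.1504 0.1528 0.1541] ((517.0231323242188, -404.634765625), (21.95766258239746, 92.89375305175781), 8.078664779663086)
[ 0.5219 -0.4653  0.2643] [ 0.9958 -0.4787 -0.0644] 0.08486970727315134 32.4
```

View pics/end.png

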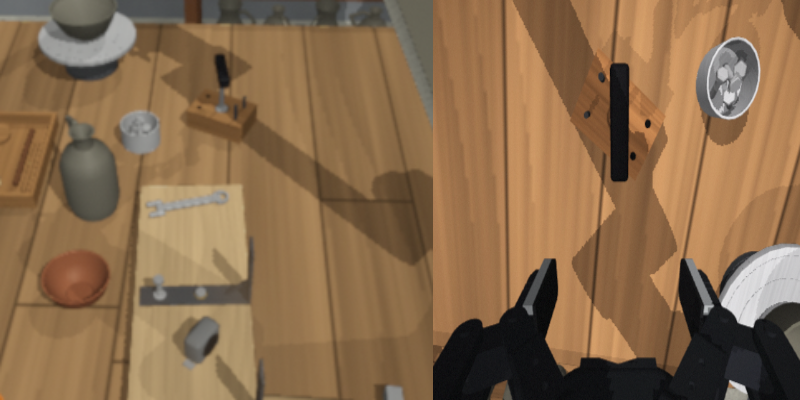

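The wrench stands upright in its hole, with its grip top at 0.1528 m as at the start. The gripper is clear and the other things look unmoved. Handing in.

```bash
python3 -c "
from cell import order
print(order.hand_in())"
```

```text
the job is handed in; nothing more can be done
None
```

I fitted the socket over the standing screw and turned it clockwise under steady pressure. Then I stood the wrench back in its hole, let go and handed the job in at about 32 s. No verdict was reported.

**Turn:** The tool turned 208° clockwise. With at most 13° of play in the socket, the screw itself turned at least about 195°. The grip bar had not slipped in the jaws.

**Pressing force:** It was about 14–17 N at the readings taken while turning, but I only had a reading at the end of each short move. The zero of the force sensor is uncertain by 1–2 N.

**Bite:** The tool went down 2.3 mm, where the thread's pitch calls for about 2.5 mm. From the second third of the turn on, it matched the pitch closely. The shortfall came at the start and is partly socket play, so I take it the thread bit, though the early part is less certain.

**Things that did not go smoothly:**
- The socket first caught on the flare, with about 8 N on the screw, and went in after a 0.8 mm shift.
- When I first lifted off, the socket bound and pulled upward with up to about 13 N. I freed it by turning back 3°, inside the play, which should not have turned the screw.
- The tool tilted by about 1° while pressing.

**Last checks:** The screw stands upright and about 2 mm lower. The top of the wrench's grip is at the same height as at the start. The gripper is clear, and the other things look unmoved in the last pictures.

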